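# Load the label roll stand

## Task

Load the label stand on the desk: slide the wide label roll onto the horizontal rod and push it right back against the disc first, then slide on the narrow roll until it sits flush against the wide one, then fit the end cap over the rod's end, pushed up flush against the narrow roll. Don't knock the lamp that overhangs the rod, and leave the mug, stapler and mouse where they are.

Things in the scene. Friction and masses are not known exactly. Their poses are not given: they have to be found in the camera images.
- stand: Fixed grey metal stand: base plate 190 x 120 x 12 mm, a 24 x 30 mm post 272 mm high at its +x end, and a steel rod 20 mm in diameter standing out level from the post along -x of the stand (to the robot's left, +-15 degrees), axis 160 mm above the desk, outer 7 mm tapering to 12 mm. Origin on the desk under the rod's axis, 100 mm from the rod's root along -x; z up.
- rod_root (a point): The point on the rod's axis where the rod meets the front face of the steel back disc (44 mm diameter, 18 mm thick, between the rod and the post). 160 mm above the desk. Axes as the stand's: the rod runs from here 133 mm along -x.
- rod_tip (a point): Centre of the rod's free end, on its axis, 133 mm from rod_root along -x of the stand.
- lamp: White flat lamp head fixed to the stand's post, 75 (x) x 200 (y) x 20 mm. Origin: middle of its lower edge on the rod-tip side, 90 mm above the rod's axis, 32.5 mm from rod_root towards the tip; it reaches from there to +x of the stand, over the rod's inner quarter. An upright gripper hits it before the wide roll is home; one leaning back about 40 degrees towards the rod's tip clears it.
- tray: Fixed grey plastic tray 130 x 300 x 10 mm, on it three rests 100 mm apart along its y, each of two steel bars 12 mm in diameter and 110 mm long that lie along the tray's x, 36 mm apart, tops 22 mm above the desk. One part lies on each rest, in any order. Origin on the desk under the tray's centre.
- wide_roll: Wide roll of white labels on a cardboard core, stiff, outer diameter 60 mm, 65 mm wide, through hole 28 mm in diameter (drops 4 mm when let go on the rod), about 0.14 kg. Origin at its centre, x along the hole's axis. It lies on a rest of the tray with its axis level along the tray's x, centre 47 mm above the desk.
- narrow_roll: Narrow roll of white labels on a cardboard core, as the wide one but 40 mm wide, about 0.09 kg. Outer diameter 60 mm, through hole 28 mm. Origin at its centre, x along the hole's axis; centre 47 mm above the desk on its rest.
- end_cap: Black plastic end cap: cylinder 60 mm in diameter, 40 mm long, about 0.09 kg. Blind bore 24 mm in diameter, 32 mm deep in its +x face (facing the stand, to the robot's right); the other face is closed. Origin at its centre, x along its axis. Centre 47 mm above the desk on its rest. Past both rolls 28 mm of rod stand out, so the cap meets the narrow roll before the bore bottoms.
- mug: White mug, 80 mm across, 95 mm high, origin at the centre of its underside. Bystander.
- stapler: Black stapler 150 x 36 x 55 mm, origin at the centre of its underside. Bystander.
- mouse: Black computer mouse about 104 x 60 x 34 mm, origin at the centre of its underside. Bystander.

How it is judged:
On the way, in this order (a step that is already met when the one before it is completed fails the run):
1. the wide roll is on the rod, within 7 mm of the back disc, while the narrow roll and the cap are not yet on the rod (x of wide_roll in the frame of rod_root between -0.0395 and 0 m and y of wide_roll in the frame of rod_root between -0.008 and 0.008 m and z of wide_roll in the frame of rod_root between -0.009 and 0.008 m and angle between the x axis of wide_roll and the x axis of stand, either way round below 0.15 rad and distance between each of narrow_roll, end_cap and rod_tip above 0.06 m), for 0.2 s.
2. the narrow roll is on the rod after the wide one, within 10 mm of fully home (x of wide_roll in the frame of rod_root between -0.0395 and 0 m and y of wide_roll in the frame of rod_root between -0.008 and 0.008 m and z of wide_roll in the frame of rod_root between -0.009 and 0.008 m and angle between the x axis of each of wide_roll, narrow_roll and the x axis of stand, either way round below 0.15 rad and x of narrow_roll in the frame of rod_root between -0.095 and 0 m and y of narrow_roll in the frame of rod_root between -0.008 and 0.008 m and z of narrow_roll in the frame of rod_root between -0.009 and 0.008 m and x of narrow_roll in the frame of wide_roll below -0.045 m), for 0.2 s.
At the end, for the whole second after the job is handed in: Wide roll on the rod within 7 mm of the back disc, narrow roll outside it within 10 mm of its flush place, end cap on the rod's end within 11 mm of its flush place (all gaps together), all three on the rod's axis (8 mm, 9 mm downwards) and aligned with it within 0.15 rad, at rest and let go (all of step 2 and x of end_cap in the frame of rod_root between -0.136 and 0 m and y of end_cap in the frame of rod_root between -0.008 and 0.008 m and z of end_cap in the frame of rod_root between -0.009 and 0.008 m and angle between the x axis of end_cap and the x axis of stand, either way round below 0.15 rad and linear speed of each of wide_roll, narrow_roll, end_cap below 0.02 m/s and contact force between each of wide_roll, narrow_roll, end_cap and the fingers below 0.1 N); the robot touches nothing.
It fails at once if the mug is shifted by more than 30 mm (distance of mug from where it was at the start of the episode above 0.03 m).
It fails at once if the stapler is shifted by more than 30 mm (distance of stapler from where it was at the start of the episode above 0.03 m).
It fails at once if the mouse is shifted by more than 30 mm (distance of mouse from where it was at the start of the episode above 0.03 m).
It fails at once if the lamp is knocked (over 8 N) (contact force between lamp and anything else above 8 N).
It also fails if it takes over 67 s, if anything falls off the work surface, if the arm or the gripper's body presses on something with over 40 N, if the wrist force passes 120 N, or if a joint passes its speed limit or range.

## Robot

A 6-joint arm with a two-finger parallel gripper is mounted at the origin on the work surface. World frame = base frame: x ahead of the robot, y to its left, z up, the work surface at z = 0. Lengths are in m, angles in rad, forces in N, time in s.
With the tool pointing down it reaches from about 0.325 to 0.925 m from the base axis. Payload 3.1 kg.
Tool frame: the origin (TCP) lies midway between the tips of the shut fingers; the grasp point (between the pads) lies 19 mm behind it (env.hold_point_z is the distance from the TCP to the grasp point, in m); z points along the fingers, y is the line along which they close (so a half turn about z gives the same grasp; the last joint's range is limited). The gripper opens to 85 mm and grips with 20 to 120 N. Pads are 22 mm wide; open, the fingers measure 114 mm over their backs; the gripper's body (76 mm by 85 mm) begins 54 mm behind the grasp point. The pads swing forward as they close: fully open they stand 13 mm farther back than shut.
Start: joints at [1.101, 0.217, 1.613, -0, 1.311, -0.112], TCP at [0.219, 0.585, 0.231] pointing down, gripper open.
Joint ranges: [-2.75, 2.75], [-0.78, 2.1], [0.31, 2.55], [-1.13, 4.27], [0.13, 2.63], [-2.58, 2.58]. Speed limits (rad/s): [2.79, 2.79, 3.14, 3.14, 3.14, 3.14].

## Interface

Orientations are given as a 3x3 rotation matrix whose columns are the frame's x, y, z axes.
In Python, from rig import readout, optics, env gives the robot as it stands. The module is installed in compiled form; this text tells all that it offers.
- The arm moves only by the tool arm_command, never from a script. Its argument "steps" is a list of rows, each an object with "translation": the shift along the tool's x, y, z in units of 0.1 m (1.0 is 0.1 m), a list of three; "turn": the turn, a rotation vector about the tool's x, y, z in units of 120 degrees (1.0 is 120 degrees), a list of three; "hand": the opening, from 0 (shut) to 1 (fully open). In form: [{"translation": [dx, dy, dz], "turn": [wx, wy, wz], "hand": hand}, ...]. A call has 1 to 10 rows; each row is the pose to reach, as a shift and turn from the pose commanded when the call began, along the tool's axes at that moment; what a row does not reach only later rows make up. A row lasts 1/12 s, in which the tool goes at most 41.7 mm and 7.16 degrees, less where a joint would pass 70% of its speed; a pose out of reach is approached as far as the arm can. A call with a number of a shift or a turn outside -1 to 1 is refused whole. A call with a gripper value outside its range is refused whole. The fingers move at their own pace and stop on an object; the grip force is fixed at half the most. Time passes only in rows, so rows that repeat a pose let the fingers close. It gives the time, the measured TCP pose, the force, the opening and the grip force at its end, in the units of the state.
- readout.sense(): the state, without advancing time (a new reading comes with each control period).
- optics.grab_frame(name): name is "scene" or "side" or "wrist"; returns a dict with "frame" (384x512x3 uint8, red, green, blue), "K" (3x3 intrinsics, pixels), "pose" (4x4, takes a point from camera to world coordinates). Camera axes: x right, y down, z forward; pixel columns grow to the right and rows downward; lengths in m; the calibration is good to about 2 mm. The wrist camera is an equidistant fisheye: a pixel r from the principal point sees the ray r / f radians off the axis. A picture is of the moment at which its call begins. There is no depth.
- env.sign_off(): hands the job in; it is judged then, once.
The state is a dict: "t": time; "joint_pos": joint angles; "dq": joint speeds; "tau": joint torques, N m; "ee_pos": TCP position; "eef_rot": TCP orientation; "ft_force": force on the tool from outside, world axes, zero at the start; "torque": the same for the moment, N m; "gripper_width": opening from 0.0 (shut) to 1.0 (fully open); "grasp_force": force on a finger pad.
Only numpy, scipy, OpenCV 4.12 (cv2) and the standard library are available. Lean on these libraries where they do the work, as an engineer would, in place of code of your own. Each camera call takes 0.05 s, during which the arm holds its last target. There are 200 camera calls.

## Working session

There is one attempt and no reset: what is moved stays moved. The work goes in short steps, Python scripts to look and compute and a tool call to move; the robot and the scene stay as the last step left them, time stands still between calls to the robot, and variables do not carry over. Pictures are saved under pics/ and viewed, at most 10 in all, crops included, and the job is handed in when it is done.

Besides the shell and the picture viewer there is one more tool, called after "Call:" as name([rows], argument=value, ...), one row to a line, values as JSON. arm_command: Moves the arm, as the interface text tells. Shifts and turns lie within -1 to 1; 1 stands for 0.1 m of shift or 120 degrees of turn. Its arguments: {"type":"object","properties":{"steps":{"type":"array","items":{"type":"object","properties":{"translation":{"type":"array","items":{"type":"number"}},"turn":{"type":"array","items":{"type":"number"}},"hand":{"type":"number"}}}}},"required":["steps"]}

```bash
mkdir -p pics
python3 - <<'E'
from rig import readout, optics, env
import cv2,numpy as np
np.set_printoptions(precision=4,suppress=True)
for n in ["scene","side","wrist"]:
    g=optics.grab_frame(n); cv2.imwrite(f"pics/{n}0.png",g["frame"][:,:,::-1]); print(n,g["K"].tolist());print(g["pose"])
a=np.hstack([cv2.imread("pics/scene0.png"),cv2.imread("pics/side0.png")])
s=readout.sense();print(s); print(env.hold_point_z)
E
```

```text
scene [[394.2835134098407, 0.0, 259.40101898091814], [0.0, 394.2835134098407, 195.36980820939823], [0.0, 0.0, 1.0]]
[[-0.2284  0.714  -0.6619  1.3094]
 [ 0.9734  0.1786 -0.1432  0.1762]
 [ 0.016  -0.677  -0.7358  0.9747]
 [ 0.      0.      0.      1.    ]]
side [[416.4797707503152, 0.0, 267.475400142256], [0.0, 416.4797707503152, 187.17355858919137], [0.0, 0.0, 1.0]]
[[-0.9523 -0.2292  0.2013  0.3709]
 [-0.3048  0.689  -0.6575  0.7783]
 [ 0.0121 -0.6876 -0.726   0.9586]
 [ 0.      0.      0.      1.    ]]
wrist [[297.3186396354542, 0.0, 252.50824697457682], [0.0, 297.3186396354542, 190.02409141958697], [0.0, 0.0, 1.0]]
[[ 0.3488  0.8863  0.3046  0.1406]
 [ 0.9372 -0.3293 -0.1151  0.6151]
 [-0.0018  0.3256 -0.9455  0.3725]
 [ 0.      0.      0.      1.    ]]
{'t': 0.15, 'joint_pos': array([ 1.1008,  0.2176,  1.6146,  0.    ,  1.3113, -0.1122]), 'dq': array([-0.0002, -0.0023, -0.0034,  0.0014,  0.0012,  0.0012]), 'tau': array([ -0.0001, -39.7449, -30.4415,  -0.0001,   0.0057,   0.    ]), 'ee_pos': array([0.2186, 0.5849, 0.2302]), 'eef_rot': array([[-0.9367,  0.3501, -0.0009],
       [ 0.3501,  0.9367, -0.0017],
       [ 0.0002, -0.0019, -1.    ]]), 'ft_force': array([ 0.421 , -0.0286,  1.0264]), 'torque': array([0.0329, 0.0553, 0.0707]), 'grasp_force': 0.0, 'gripper_width': 0.9992314511534245}
0.0187
```

View pics/scene0.png

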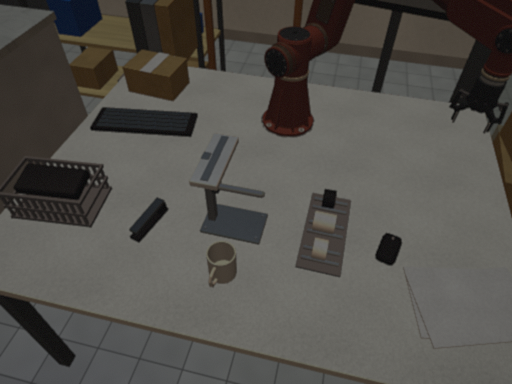

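View pics/side0.png

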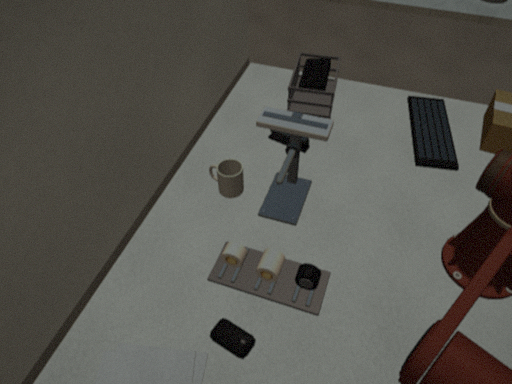

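View pics/wrist0.png

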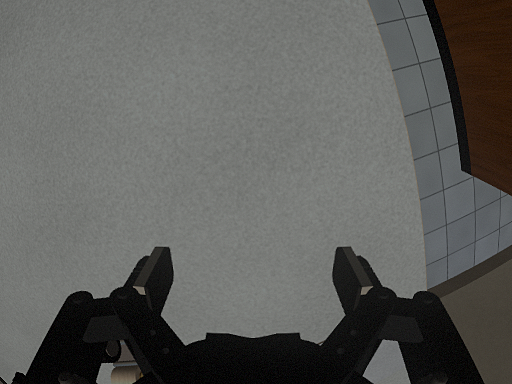

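Scene view: cap at about (330,198), wide roll (324,220), narrow roll (320,247), rod tip (263,194), and mug, stapler and mouse clear of them. The side view agrees: narrow (235,253), wide (270,265), cap (308,277). The wrist camera sees only the desk and the fingers. Next, enlarged crops.

Run:
```python
import cv2,numpy as np
a=cv2.imread("pics/scene0.png");b=cv2.imread("pics/side0.png")
def c(im,x,y):
    r=cv2.resize(im[y:y+75,x:x+100],(400,300),interpolation=cv2.INTER_CUBIC); r=np.clip(r*1.5,0,255).astype(np.uint8)
    for i in range(0,100,10):
        cv2.line(r,(i*4,0),(i*4,4 if i%50 else 10),(0,0,255),1); cv2.line(r,(0,i*4),(4 if i%50 else 10,i*4),(0,0,255),1)
    return r
m=np.vstack([np.hstack([c(a,275,190),c(a,190,150)]),np.hstack([c(b,205,240),c(b,250,130)])])
cv2.imwrite("pics/m1.png",m)
```

```text
(no output)
```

View pics/m1.png

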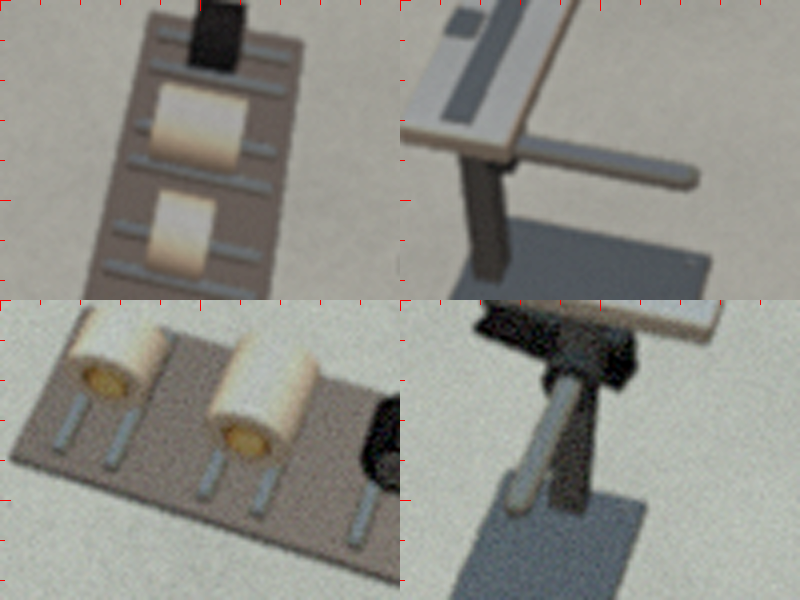

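The crops show the rod from (221.2,186.7) to its tip at (264.2,194.5) in scene, and from (293,150) to (279.2,181.2) in side. They also show the bars and the rolls' silhouettes.

```bash
cat > h.py <<'E'
from rig import readout, optics, env
import cv2,numpy as np
np.set_printoptions(precision=4,suppress=True)
def ray(g,p):
    K=g["K"];T=g["pose"];d=np.array([(p[0]-K[0,2])/K[0,0],(p[1]-K[1,2])/K[1,1],1.]);
    if g.get("fish"):
        r=np.hypot(d[0],d[1]);d=np.array([*(d[:2]/r*np.sin(r)),np.cos(r)]) if r>0 else d
    d=T[:3,:3]@d;return T[:3,3],d/np.linalg.norm(d)
def plane(g,p,z):
    o,d=ray(g,p);return o+d*(z-o[2])/d[2]
def tri(obs):
    A=0;b=0
    for g,p in obs:
        o,d=ray(g,p);P=np.eye(3)-np.outer(d,d);A=A+P;b=b+P@o
    x=np.linalg.solve(A,b);
    return x,[np.linalg.norm((np.eye(3)-np.outer(ray(g,p)[1],ray(g,p)[1]))@(x-o0)) for g,p in obs for o0 in [g["pose"][:3,3]]]
def grab(n):
    g=optics.grab_frame(n);g["fish"]=n=="wrist";return g
def blobs(g,mask,amin=60):
    n,l,st,c=cv2.connectedComponentsWithStats(mask.astype(np.uint8));return [(c[i],st[i]) for i in range(1,n) if st[i,4]>amin]
E
python3 - <<'E'
from h import *
S=grab("scene");D=grab("side")
for g,roi in((S,(290,185,360,275)),(D,(205,238,335,315))):
    f=g["frame"].astype(int);x0,y0,x1,y1=roi
    m=np.zeros(f.shape[:2],bool);c=f[y0:y1,x0:x1];
    warm=(c[...,0]-c[...,2]>18)|((c.sum(2)>330)&(c[...,0]>c[...,2]+4))
    m[y0:y1,x0:x1]=warm
    print("white",[(a,b[:5].tolist()) for a,b in blobs(g,m)])
    m[:]=False;m[y0:y1,x0:x1]=c.sum(2)<110
    print("black",[(a,b[:5].tolist()) for a,b in blobs(g,m)])
tip=tri([(S,(264,194.4)),(D,(279.4,180.8))]);print("tip",tip)
print("rod z.16 scene",plane(S,(264.2,194.5),.16),plane(S,(221.2,186.7),.16),"side",plane(D,(279.2,181),.16),plane(D,(293,150),.16))
for p,q in(((301.2,256.2),(337.5,263.2)),((307,230.2),(342.5,236.8)),((314.5,198.2),(347,204.5))):
    a,b=plane(S,p,.02),plane(S,q,.02);print("bar",a,b,np.linalg.norm(b-a),np.degrees(np.arctan2(*(a-b)[1::-1])))
for p in((312.5,193),(350.7,200)):print("traycorner",plane(S,p,.01))
for p in((207.7,354.7-240),):pass
print("tray side corner",plane(D,(208,279.5-0),.01))
E
```

```text
white [(array([322.8413, 226.5873]), [313, 222, 22, 10, 126]), (array([318.2353, 254.0471]), [312, 250, 14, 9, 85])]
black [(array([328.7225, 198.7273]), [322, 190, 14, 18, 209])]
white [(array([235.9383, 256.0925]), [223, 245, 24, 22, 227]), (array([270.5215, 264.5266]), [257, 247, 29, 34, 395])]
black [(array([307.7015, 276.2714]), [295, 264, 26, 26, 479])]
tip (array([0.5694, 0.0277, 0.1622]), [np.float64(0.002549226256528006), np.float64(0.0025492262565280552)])
rod z.16 scene [0.5701 0.03   0.16  ] [ 0.5703 -0.0961  0.16  ] side [0.5694 0.0234 0.16  ] [ 0.5674 -0.1091  0.16  ]
bar [0.6537 0.162  0.02  ] [0.6525 0.2665 0.02  ] 0.10450968334806528 -89.31789014635417
bar [0.556  0.1643 0.02  ] [0.555  0.2721 0.02  ] 0.10782672416157758 -89.49237400073116
bar [0.4191 0.1686 0.02  ] [0.4209 0.2747 0.02  ] 0.10617157961708416 -90.99329823040853
traycorner [0.3879 0.1588 0.01  ]
traycorner [0.3886 0.2861 0.01  ]
tray side corner [0.6796 0.2812 0.01  ]
```

```bash
cat >> h.py <<'E'
from scipy.spatial.transform import Rotation as Rot
def tilt(deg,yaw=0):
    s,c=np.sin(np.radians(deg)),np.cos(np.radians(deg))
    R=np.column_stack([(0,c,-s),(1,0,0),(0,-s,-c)]);return Rot.from_euler("z",yaw,degrees=True).as_matrix()@R
def rel(p,R):
    s=readout.sense();R0=s["eef_rot"];print("rel t",R0.T@(np.array(p)-s["ee_pos"])/.1,"turn",Rot.from_matrix(R0.T@R).as_rotvec()/np.radians(120),"t",s["t"])
E
python3 - <<'E'
from h import *
S=grab("scene");D=grab("side")
print("mouse",plane(S,(389,249),.02),plane(D,(233,338),.02),"mug",plane(S,(222,265),.05))
tl,tr,bl,br=[(275+x/4,190+y/4) for x,y in((163,85),(248,98),(152,155),(238,170))]
for n,q in(("wide",((163,85),(248,98),(152,155),(238,170))),("narrow",((165,192),(216,198),(147,262),(203,278))),("cap",((200,0),(245,5),(190,66),(238,74)))):
    P=[(275+x/4,190+y/4) for x,y in q]
    print(n,plane(S,np.mean(P,0),.047))
print("tri wide",tri([(S,(325,221.8)),(D,(270,264.2))]),"nar",tri([(S,(320.7,248.1)),(D,(234.7,253.5))]),"cap",tri([(S,(328.9,198.5)),(D,(307.7,276.3))]))
rel((.538,.22,.25),tilt(40))
E
```

```text
mouse [0.5669 0.4095 0.02  ] [0.5604 0.4102 0.02  ] mug [ 0.7546 -0.0439  0.05  ]
wide [0.5323 0.213  0.047 ]
narrow [0.6318 0.2122 0.047 ]
cap [0.4363 0.216  0.047 ]
tri wide (array([0.5343, 0.2122, 0.0498]), [np.float64(0.0006203534314002656), np.float64(0.000620353431400237)]) nar (array([0.6322, 0.2108, 0.0495]), [np.float64(0.0017677122740602134), np.float64(0.0017677122740602635)]) cap (array([0.4339, 0.2137, 0.0463]), [np.float64(0.00011785130592398819), np.float64(0.000117851305923983)])
rel t [-4.2693 -2.3035 -0.1895] turn [ 0.2015 -0.2907  0.5543] t 0.35
```

Call:
arm_command([
  {"translation": [-1, -0.7, 0], "turn": [0.2, -0.29, 0.554], "hand": 1},
  {"translation": [-1, -0.7, 0], "turn": [0.2, -0.29, 0.554], "hand": 1},
  {"translation": [-1, -0.7, 0], "turn": [0.2, -0.29, 0.554], "hand": 1},
  {"translation": [-1, -0.7, 0], "turn": [0.2, -0.29, 0.554], "hand": 1},
  {"translation": [-1, -0.7, 0], "turn": [0.2, -0.29, 0.554], "hand": 1},
  {"translation": [-1, -0.7, 0], "turn": [0.2, -0.29, 0.554], "hand": 1},
  {"translation": [-1, -0.7, 0], "turn": [0.2, -0.29, 0.554], "hand": 1},
  {"translation": [-1, -0.7, 0], "turn": [0.2, -0.29, 0.554], "hand": 1},
  {"translation": [-1, -0.7, 0], "turn": [0.2, -0.29, 0.554], "hand": 1},
  {"translation": [-1, -0.7, 0], "turn": [0.2, -0.29, 0.554], "hand": 1},
])

```text
t: 1.18
ee_pos: [0.2876, 0.4853, 0.2314]
eef_rot: [[-0.102, 0.994, 0.037], [0.796, 0.104, -0.597], [-0.597, -0.032, -0.802]]
ft_force: [1.0, -0.5, 0.0]
gripper_width: 1.001
grasp_force: 0.0
```

Run:
```python
from h import *
s=readout.sense();print(s["ee_pos"],s["eef_rot"],s["joint_pos"])
rel((.538,.22,.25),tilt(40))
```

```text
[0.2876 0.4853 0.2314] [[-0.102   0.9941  0.0365]
 [ 0.7956  0.1035 -0.5969]
 [-0.5971 -0.0318 -0.8015]] [ 1.0807  0.467   1.4063 -0.3291  1.8209  0.9755]
rel t [-2.4773  2.2082  1.5262] turn [ 0.0188 -0.0268  0.0483] t 1.1833
```

Call:
arm_command([
  {"translation": [-0.3, 0.25, 0.17], "turn": [0.018, -0.026, 0.048], "hand": 1},
  {"translation": [-0.6, 0.5, 0.35], "turn": [0.018, -0.026, 0.048], "hand": 1},
  {"translation": [-0.99, 0.88, 0.61], "turn": [0.018, -0.026, 0.048], "hand": 1},
  {"translation": [-0.99, 0.88, 0.61], "turn": [0.018, -0.026, 0.048], "hand": 1},
  {"translation": [-0.99, 0.88, 0.61], "turn": [0.018, -0.026, 0.048], "hand": 1},
])

```text
t: 1.6
ee_pos: [0.3912, 0.3761, 0.2384]
eef_rot: [[-0.001, 1.0, 0.001], [0.768, 0.001, -0.641], [-0.641, 0.0, -0.768]]
ft_force: [-0.3, 0.6, -0.0]
gripper_width: 1.001
grasp_force: 0.0
```

Run:
```python
from h import *
s=readout.sense();print(s["ee_pos"],s["eef_rot"],s["joint_pos"])
rel((.538,.22,.25),tilt(40))
```

```text
[0.3912 0.3761 0.2384] [[-0.0006  1.      0.0006]
 [ 0.7678  0.0009 -0.6406]
 [-0.6406  0.0001 -0.7678]] [ 0.8692  0.4097  1.4915 -0.4376  1.7858  0.895 ]
rel t [-1.2737  1.4666  0.9125] turn [ 0.0003 -0.0013  0.0003] t 1.6
```

Call:
arm_command([
  {"translation": [-0.3, 0.3, 0.2], "hand": 1, "turn": [0, 0, 0]},
  {"translation": [-0.6, 0.6, 0.4], "hand": 1, "turn": [0, 0, 0]},
  {"translation": [-0.8, 0.9, 0.6], "hand": 1, "turn": [0, 0, 0]},
  {"translation": [-0.8, 0.9, 0.6], "hand": 1, "turn": [0, 0, 0]},
])

```text
t: 1.93
ee_pos: [0.4817, 0.2768, 0.2438]
eef_rot: [[-0.001, 1.0, 0.003], [0.768, 0.003, -0.64], [-0.64, 0.001, -0.768]]
ft_force: [-0.9, -0.1, -0.4]
gripper_width: 0.999
grasp_force: 0.0
```

Call:
arm_command([
  {"translation": [-0.25, 0.28, 0.16], "hand": 1, "turn": [0, 0, 0]},
  {"translation": [-0.47, 0.56, 0.31], "hand": 1, "turn": [0, 0, 0]},
  {"translation": [-0.47, 0.56, 0.31], "hand": 1, "turn": [0, 0, 0]},
  {"translation": [-0.47, 0.56, 0.31], "hand": 1, "turn": [0, 0, 0]},
])

```text
t: 2.27
ee_pos: [0.5356, 0.2237, 0.2494]
eef_rot: [[-0.003, 1.0, 0.001], [0.769, 0.003, -0.639], [-0.639, -0.001, -0.769]]
ft_force: [0.4, 0.5, 1.4]
gripper_width: 0.999
grasp_force: 0.0
```

Run:
```python
from h import *
s=readout.sense();print(s["ee_pos"],s["joint_pos"])
g=grab("wrist");cv2.imwrite("pics/w1raw.png",g["frame"][:,:,::-1]);np.savez("w1.npz",K=g["K"],pose=g["pose"]);print(g["pose"])
cv2.imwrite("pics/w1.png",cv2.resize(np.clip(g["frame"][:,:,::-1]*1.6,0,255).astype(np.uint8),(768,576),interpolation=cv2.INTER_CUBIC))
```

```text
[0.5356 0.2237 0.2494] [ 0.56    0.3734  1.5178 -0.5744  1.65    0.6292]
[[ 1.      0.0036  0.0027  0.5361]
 [ 0.0042 -0.5193 -0.8546  0.3802]
 [-0.0017  0.8546 -0.5193  0.3051]
 [ 0.      0.      0.      1.    ]]
```

View pics/w1.png

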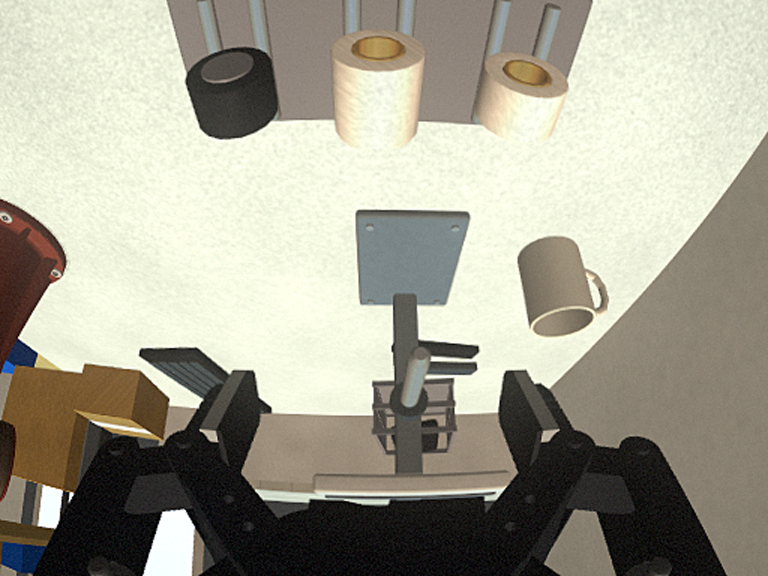

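Wrist view (1.5x, upside down): wide roll's hole at (378,47), narrow's at (527,72), cap's outer face (228,69), rod tip (420,355), and rod root at the disc (408,401).

Run:
```python
from h import *
z=np.load("w1.npz");W=dict(K=z["K"],pose=z["pose"],fish=True)
S=grab("scene");D=grab("side")
q=lambda u,v:(u/1.5,v/1.5)
for n,p in(("wide",q(378,47)),("nar",q(527,72)),("cap",q(230,69))):
    print(n,"outer face",plane(W,p,.047))
print("tip", plane(W,q(420,355),.16), tri([(S,(264,194.4)),(D,(279.4,180.8)),(W,q(420,355))]))
o,d=ray(W,q(409,400));print("root at y-.105",o+d*(-.105-o[1])/d[1]); print("plane",plane(W,q(409,400),.16))
# rotation-centre roll height: bars' ends / roll far bottom ; inner faces
f=[plane(W,q(*p),.012) for p in((278,120),(478,124))];print("tray inner edge",f)
# triangulated hole centre of wide & narrow with side view
print("wide hole",tri([(W,q(378,47)),(D,(205+245/4,240+138/4))]),"nar hole",tri([(W,q(527,72)),(D,(205+106/4,240+82/4))]))
```

```text
wide outer face [0.5358 0.2422 0.047 ]
nar outer face [0.6351 0.2296 0.047 ]
cap outer face [0.4375 0.2311 0.047 ]
tip [0.5727 0.0262 0.16  ] (array([0.5706, 0.0279, 0.1618]), [np.float64(0.0018059431326075286), np.float64(0.0035143152746098818), np.float64(0.002164892318550942)])
root at y-.105 [ 0.5719 -0.105   0.1613]
plane [ 0.5722 -0.1095  0.16  ]
tray inner edge [array([0.454 , 0.1577, 0.012 ]), array([0.6184, 0.1542, 0.012 ])]
wide hole (array([0.5357, 0.238 , 0.0399]), [np.float64(0.0003621834180666877), np.float64(0.0003621834180667087)]) nar hole (array([0.625 , 0.2454, 0.0731]), [np.float64(0.00045985918714992795), np.float64(0.0004598591871498941)])
```

Call:
arm_command([
  {"translation": [0.3, 0, 0.15], "turn": [0, 0, 0], "hand": 1},
  {"translation": [0.6, 0, 0.3], "turn": [0, 0, 0], "hand": 1},
  {"translation": [1, 0, 0.5], "turn": [0, 0, 0], "hand": 1},
  {"translation": [1, 0, 0.5], "turn": [0, 0, 0], "hand": 1},
])

```text
t: 2.75
ee_pos: [0.5292, 0.2705, 0.1377]
eef_rot: [[-0.016, 1.0, -0.005], [0.766, 0.009, -0.643], [-0.643, -0.014, -0.766]]
ft_force: [-2.6, -1.2, -1.9]
gripper_width: 0.999
grasp_force: 0.0
```

Call:
arm_command([
  {"translation": [0.25, 0, 0.2], "turn": [0, 0, 0], "hand": 1},
  {"translation": [0.25, 0, 0.4], "turn": [0, 0, 0], "hand": 1},
  {"translation": [0.25, 0, 0.7], "turn": [0, 0, 0], "hand": 1},
  {"translation": [0.25, 0, 0.9], "turn": [0, 0, 0], "hand": 1},
  {"translation": [0.25, 0, 0.9], "turn": [0, 0, 0], "hand": 1},
])

```text
t: 3.17
ee_pos: [0.5315, 0.2281, 0.0591]
eef_rot: [[-0.009, 1.0, -0.003], [0.765, 0.005, -0.644], [-0.643, -0.008, -0.765]]
ft_force: [-0.7, 0.6, -0.7]
gripper_width: 0.999
grasp_force: 0.0
```

Run:
```python
from h import *
s=readout.sense();print(s["ee_pos"],s["joint_pos"]);rel((.5355,.203,.029),tilt(40))
```

```text
[0.5315 0.2281 0.0591] [ 0.5695  0.6086  1.5848 -0.5794  1.4077  0.7946]
rel t [0.001  0.0412 0.3919] turn [-0.0015  0.0004  0.0045] t 3.1667
```

Call:
arm_command([
  {"translation": [0, 0, 0.15], "turn": [0, 0, 0], "hand": 1},
  {"translation": [0, 0, 0.3], "turn": [0, 0, 0], "hand": 1},
  {"translation": [0, 0, 0.3], "turn": [0, 0, 0], "hand": 1},
  {"translation": [0, 0, 0.3], "turn": [0, 0, 0], "hand": 1},
])

```text
t: 3.5
ee_pos: [0.5347, 0.2112, 0.0387]
eef_rot: [[-0.005, 1.0, 0.002], [0.768, 0.005, -0.64], [-0.64, -0.002, -0.768]]
ft_force: [-0.0, -0.5, -0.8]
gripper_width: 1.001
grasp_force: 0.0
```

Run:
```python
from h import *
s=readout.sense();print(s["ee_pos"]);rel((.5355,.203,.029),tilt(40))
```

```text
[0.5347 0.2112 0.0387]
rel t [-0.0009  0.0083  0.1273] turn [ 0.0009 -0.0017  0.0026] t 3.5
```

Call:
arm_command([
  {"translation": [0, 0.01, 0.12], "turn": [0, 0, 0.002], "hand": 1},
  {"translation": [0, 0.01, 0.12], "turn": [0, 0, 0.002], "hand": 0},
  {"translation": [0, 0.01, 0.12], "turn": [0, 0, 0.002], "hand": 0},
  {"translation": [0, 0.01, 0.12], "turn": [0, 0, 0.002], "hand": 0},
  {"translation": [0, 0.01, 0.12], "turn": [0, 0, 0.002], "hand": 0},
  {"translation": [0, 0.01, 0.12], "turn": [0, 0, 0.002], "hand": 0},
  {"translation": [0, 0.01, 0.12], "turn": [0, 0, 0.002], "hand": 0},
  {"translation": [0, 0.01, 0.12], "turn": [0, 0, 0.002], "hand": 0},
])

```text
t: 4.17
ee_pos: [0.5349, 0.2037, 0.0297]
eef_rot: [[-0.001, 1.0, 0.0], [0.768, 0.001, -0.641], [-0.641, -0.001, -0.768]]
ft_force: [-6.0, -0.1, 3.0]
gripper_width: 0.697
grasp_force: 64.0
```

Call:
arm_command([
  {"translation": [-0.2, 0, -0.24], "turn": [0, 0, 0], "hand": 0},
  {"translation": [-0.4, 0, -0.48], "turn": [0, 0, 0], "hand": 0},
  {"translation": [-0.6, 0, -0.72], "turn": [0, 0, 0], "hand": 0},
  {"translation": [-0.72, 0, -0.87], "turn": [0, 0, 0], "hand": 0},
  {"translation": [-0.72, 0, -0.87], "turn": [0, 0, 0], "hand": 0},
])

```text
t: 4.58
ee_pos: [0.5404, 0.2062, 0.1483]
eef_rot: [[0.005, 1.0, 0.013], [0.772, 0.005, -0.636], [-0.636, 0.013, -0.772]]
ft_force: [0.7, 0.7, -1.2]
gripper_width: 0.698
grasp_force: 64.7
```

Call:
arm_command([
  {"translation": [-0.2, 0.1, 0.16], "turn": [0, 0, 0], "hand": 0},
  {"translation": [-0.4, 0.2, 0.32], "turn": [0, 0, 0], "hand": 0},
  {"translation": [-0.6, 0.3, 0.48], "turn": [0, 0, 0], "hand": 0},
  {"translation": [-0.8, 0.37, 0.64], "turn": [0, 0, 0], "hand": 0},
  {"translation": [-0.92, 0.37, 0.77], "turn": [0, 0, 0], "hand": 0},
  {"translation": [-0.92, 0.37, 0.77], "turn": [0, 0, 0], "hand": 0},
  {"translation": [-0.92, 0.37, 0.77], "turn": [0, 0, 0], "hand": 0},
])

```text
t: 5.17
ee_pos: [0.5727, 0.0834, 0.1406]
eef_rot: [[-0.001, 1.0, 0.001], [0.769, 0.001, -0.639], [-0.639, 0.0, -0.769]]
ft_force: [0.0, 0.7, -0.3]
gripper_width: 0.696
grasp_force: 64.7
```

Run:
```python
from h import *
s=readout.sense();print(s["ee_pos"],s["joint_pos"],s["ft_force"]);rel((.5716,.078,.1427),tilt(40))
g=grab("wrist");np.savez("w2.npz",K=g["K"],pose=g["pose"])
c=lambda g,x,y,w,h:np.clip(cv2.resize(g["frame"][y:y+h,x:x+w,::-1],(390,290),interpolation=cv2.INTER_CUBIC)*1.5,0,255).astype(np.uint8)
S=grab("scene");D=grab("side")
top=np.hstack([c(S,220,160,78,58),c(D,230,140,78,58)]);bot=np.clip(g["frame"][:300,:,::-1]*1.5,0,255).astype(np.uint8)
m=np.zeros((592,780,3),np.uint8);m[:290]=top;m[290:590,:512]=bot;cv2.imwrite("pics/m2.png",m)
```

```text
[0.5727 0.0834 0.1406] [ 0.342   0.4144  1.6882 -0.6634  1.3635  0.5914] [ 0.018   0.6664 -0.3409]
rel t [-0.0552 -0.0114  0.0183] turn [ 0.0004 -0.0021  0.0005] t 5.1667
```

View pics/m2.png

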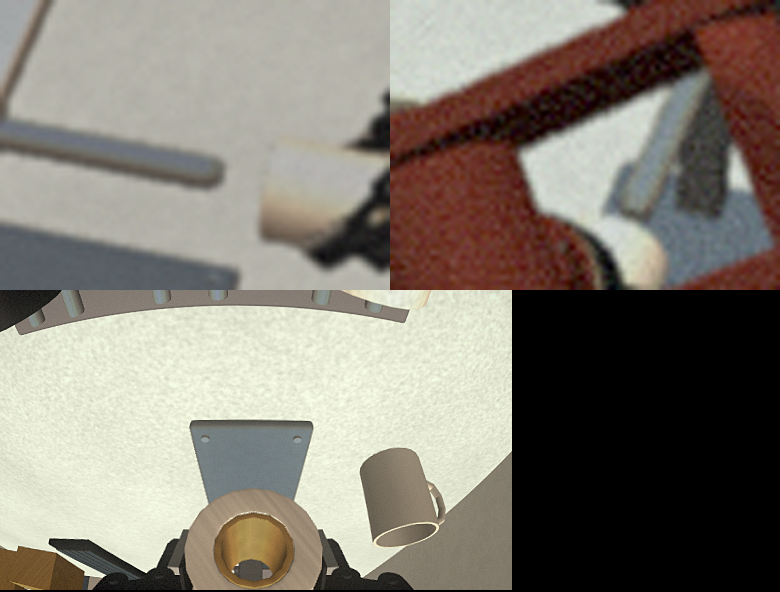

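The scene crop (top left) shows the wide roll, gripped, just right of the rod tip and slightly low. The wrist picture shows its outer hole centred near (253,260).

Run:
```python
from h import *
z=np.load("w2.npz");g=dict(K=z["K"],pose=z["pose"],fish=True)
im=cv2.imread("pics/m2.png")[290:590,:512]
hsv=cv2.cvtColor(im,cv2.COLOR_BGR2HSV)
m=((hsv[...,1]>110)&(hsv[...,0]<30)&(hsv[...,0]>8)).astype(np.uint8);m[:195]=0;m[:,:190]=0;m[:,330:]=0
cs,_=cv2.findContours(m,cv2.RETR_EXTERNAL,cv2.CHAIN_APPROX_NONE);c=max(cs,key=cv2.contourArea);h=cv2.convexHull(c);e=cv2.fitEllipse(h);print(e,cv2.boundingRect(h))
Y=.0834+.0068+.0325
def py(p):
    o,d=ray(g,p);return o+d*(Y-o[1])/d[1]
P=np.array([py(p[0]) for p in h]);print("hole x",P[:,0].min(),P[:,0].max(),"z",P[:,2].min(),P[:,2].max(),"cam",g["pose"][:3,3])
# roll outline: 
for p in((185,253),(322,253),(253,198)):print(py(p))
# scene check of rod-vs-roll
S=grab("scene")
for zz in(.155,.16):print(plane(S,(273,198),zz),plane(S,(264,194.4),zz))
```

```text
((253.44642639160156, 260.54730224609375), (75.58861541748047, 79.37299346923828), 91.47797393798828) (214, 223, 80, 76)
hole x 0.5578539251885429 0.5903277700104249 z 0.1417946020518691 0.17459955358604667 cam [0.5733 0.2399 0.1962]
[0.5453 0.1227 0.1561]
[0.6029 0.1227 0.156 ]
[0.5739 0.1227 0.1293]
[0.5726 0.056  0.155 ] [0.5653 0.0285 0.155 ]
[0.5771 0.0568 0.16  ] [0.5698 0.0294 0.16  ]
```

Call:
arm_command([
  {"translation": [-0.02, -0.015, -0.024], "turn": [0, 0, 0], "hand": 0},
  {"translation": [-0.1, -0.015, 0.04], "turn": [0, 0, 0], "hand": 0},
  {"translation": [-0.17, -0.015, 0.1], "turn": [0, 0, 0], "hand": 0},
  {"translation": [-0.25, -0.015, 0.17], "turn": [0, 0, 0], "hand": 0},
  {"translation": [-0.33, -0.015, 0.23], "turn": [0, 0, 0], "hand": 0},
  {"translation": [-0.4, -0.015, 0.3], "turn": [0, 0, 0], "hand": 0},
  {"translation": [-0.48, -0.015, 0.36], "turn": [0, 0, 0], "hand": 0},
  {"translation": [-0.48, -0.015, 0.36], "turn": [0, 0, 0], "hand": 0},
])

```text
t: 6.03
ee_pos: [0.5713, 0.0219, 0.1453]
eef_rot: [[0.0, 1.0, 0.001], [0.768, 0.0, -0.641], [-0.641, 0.001, -0.768]]
ft_force: [0.1, 0.3, -0.2]
gripper_width: 0.693
grasp_force: 64.7
```

Run:
```python
from h import *
s=readout.sense();print(s["ee_pos"],s["joint_pos"],s["ft_force"],s["torque"])
g=grab("wrist");S=grab("scene");np.savez("w3.npz",K=g["K"],pose=g["pose"])
cv2.imwrite("pics/w3.png",np.clip(np.vstack([cv2.resize(g["frame"][170:300,150:350,::-1],(600,390)),cv2.resize(S["frame"][165:214,200:350,::-1],(600,196))])*1.5,0,255).astype(np.uint8))
```

```text
[0.5713 0.0219 0.1453] [ 0.2483  0.3618  1.7511 -0.6991  1.3059  0.5354] [ 0.0737  0.2642 -0.162 ] [ 0.4414  0.0033 -0.0244]
```

View pics/w3.png

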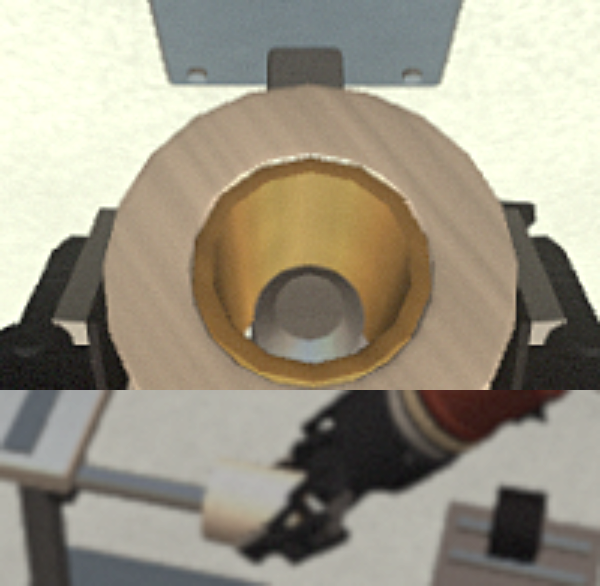

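The wrist crop shows the rod tip inside the hole, centred to within about 1 mm sideways, with no contact force. Pushing on.

Call:
arm_command([
  {"translation": [-0.09, 0, 0.09], "turn": [0, 0, 0], "hand": 0},
  {"translation": [-0.19, 0, 0.18], "turn": [0, 0, 0], "hand": 0},
  {"translation": [-0.29, 0, 0.26], "turn": [0, 0, 0], "hand": 0},
  {"translation": [-0.39, 0, 0.34], "turn": [0, 0, 0], "hand": 0},
  {"translation": [-0.49, 0, 0.43], "turn": [0, 0, 0], "hand": 0},
  {"translation": [-0.6, 0, 0.52], "turn": [0, 0, 0], "hand": 0},
  {"translation": [-0.68, 0, 0.58], "turn": [0, 0, 0], "hand": 0},
  {"translation": [-0.68, 0, 0.58], "turn": [0, 0, 0], "hand": 0},
])

```text
t: 6.8
ee_pos: [0.5716, -0.0675, 0.1444]
eef_rot: [[0.001, 1.0, 0.001], [0.768, -0.0, -0.64], [-0.64, 0.001, -0.768]]
ft_force: [-1.0, -0.7, -1.5]
gripper_width: 0.692
grasp_force: 64.7
```

Call:
arm_command([
  {"translation": [-0.03, 0, 0.025], "turn": [0, 0, 0], "hand": 0},
  {"translation": [-0.06, 0, 0.05], "turn": [0, 0, 0], "hand": 0},
  {"translation": [-0.08, 0, 0.064], "turn": [0, 0, 0], "hand": 0},
  {"translation": [-0.08, 0, 0.064], "turn": [0, 0, 0], "hand": 0},
])

```text
t: 7.13
ee_pos: [0.5721, -0.0752, 0.1444]
eef_rot: [[-0.001, 1.0, 0.003], [0.769, 0.003, -0.64], [-0.64, 0.001, -0.769]]
ft_force: [-0.2, -0.7, -0.9]
gripper_width: 0.693
grasp_force: 64.7
```

Call:
arm_command([
  {"translation": [-0.03, 0, 0.025], "turn": [0, 0, 0], "hand": 0},
  {"translation": [-0.046, 0, 0.038], "turn": [0, 0, 0], "hand": 0},
  {"translation": [-0.046, 0, 0.038], "turn": [0, 0, 0], "hand": 0},
  {"translation": [-0.046, 0, 0.038], "turn": [0, 0, 0], "hand": 0},
])

```text
t: 7.47
ee_pos: [0.5723, -0.0756, 0.1439]
eef_rot: [[-0.001, 1.0, 0.005], [0.774, 0.004, -0.633], [-0.633, 0.003, -0.774]]
ft_force: [-3.6, 18.7, 4.6]
gripper_width: 0.698
grasp_force: 65.7
```

Call:
arm_command([
  {"translation": [0.035, 0, 0.01], "turn": [0, 0, 0], "hand": 0},
  {"translation": [0.04, 0, 0.01], "turn": [0, 0, 0], "hand": 0},
  {"translation": [0.04, 0, 0.01], "turn": [0, 0, 0], "hand": 1},
  {"translation": [0.04, 0, 0.01], "turn": [0, 0, 0], "hand": 1},
  {"translation": [0.04, 0, 0.01], "turn": [0, 0, 0], "hand": 1},
  {"translation": [0.04, 0, 0.01], "turn": [0, 0, 0], "hand": 1},
  {"translation": [0.04, 0, 0.01], "turn": [0, 0, 0], "hand": 1},
])

```text
t: 8.05
ee_pos: [0.572, -0.0792, 0.1411]
eef_rot: [[-0.001, 1.0, 0.002], [0.768, 0.002, -0.64], [-0.64, 0.001, -0.768]]
ft_force: [0.6, -1.1, 0.5]
gripper_width: 1.001
grasp_force: 0.0
```

Call:
arm_command([
  {"translation": [0, 0, -0.2], "turn": [0, 0, 0], "hand": 1},
  {"translation": [0, 0, -0.5], "turn": [0, 0, 0], "hand": 1},
  {"translation": [0, 0, -0.9], "turn": [0, 0, 0], "hand": 1},
  {"translation": [0, 0, -1], "turn": [0, 0, 0], "hand": 1},
  {"translation": [0, 0, -1], "turn": [0, 0, 0], "hand": 1},
])

```text
t: 8.47
ee_pos: [0.5744, -0.0133, 0.2217]
eef_rot: [[0.002, 1.0, 0.01], [0.769, 0.005, -0.639], [-0.639, 0.009, -0.769]]
ft_force: [-0.3, -0.4, -1.0]
gripper_width: 1.001
grasp_force: 0.0
```

Run:
```python
from h import *
s=readout.sense();print(s["ee_pos"],s["joint_pos"],s["ft_force"],s["t"])
g=grab("wrist");S=grab("scene");np.savez("w4.npz",K=g["K"],pose=g["pose"])
cv2.imwrite("pics/w4.png",np.clip(np.vstack([g["frame"][:,:,::-1][:340],cv2.resize(S["frame"][150:214,200:328,::-1],(512,256),interpolation=cv2.INTER_CUBIC)])*1.5,0,255).astype(np.uint8))
```

```text
[ 0.5744 -0.0133  0.2217] [ 0.1902  0.2423  1.7409 -0.6987  1.363   0.4112] [-0.2794 -0.4476 -0.9994] 8.4667
```

View pics/w4.png

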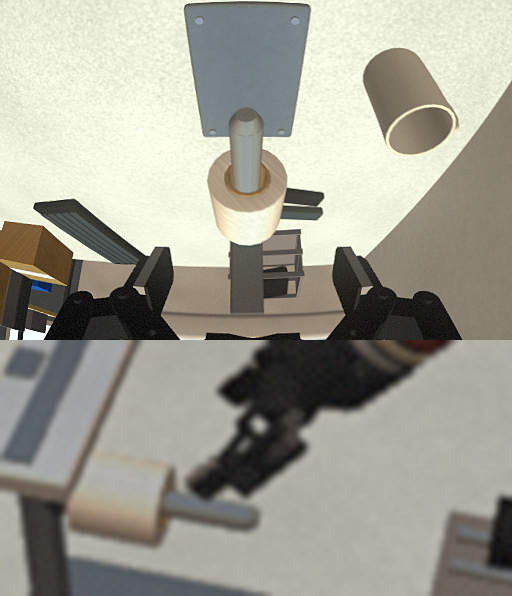

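The wide roll sits on the rod. In the wrist view the tip is at (245,115) and the face centre about (247,183). In scene the tip is at (264.2,194.5) and the rod leaves the roll near (243,190.5).

Run:
```python
from h import *
z=np.load("w4.npz");g=dict(K=z["K"],pose=z["pose"],fish=True)
im=cv2.imread("pics/w4.png")[:340]
print("tip",plane(g,(245.5,116),.16))
for p in((246.5,180),(247,183),(247,186)):print(p,plane(g,p,.156))
# face silhouette: bottom-most of roll (world-lowest, image top rim) at z=.126, left/right at z=.156
for p in((247,148),):print("low rim",plane(g,p,.126))
for p in((208.5,185),(286,185)):print("lr",plane(g,p,.156))
hsv=cv2.cvtColor(im,cv2.COLOR_BGR2HSV);print("column 218 & 276 bgr")
S=grab("scene")
print("scene tip",plane(S,(264.2,194.4),.16),"exit",plane(S,(243,190.5),.16),plane(S,(242,190.3),.16))
```

```text
tip [0.5718 0.0281 0.16  ]
(246.5, 180) [ 0.5717 -0.0422  0.156 ]
(247, 183) [ 0.572  -0.0463  0.156 ]
(247, 186) [ 0.572  -0.0506  0.156 ]
low rim [ 0.572  -0.0412  0.126 ]
lr [ 0.5424 -0.0489  0.156 ]
lr [ 0.602  -0.0493  0.156 ]
column 218 & 276 bgr
scene tip [0.5697 0.0299 0.16  ] exit [ 0.5696 -0.0318  0.16  ] [ 0.5695 -0.0348  0.16  ]
```

Call:
arm_command([
  {"translation": [0.25, 0.07, -0.21], "turn": [0, 0, 0], "hand": 1},
  {"translation": [0.5, 0.14, -0.42], "turn": [0, 0, 0], "hand": 1},
  {"translation": [0.75, 0.21, -0.63], "turn": [0, 0, 0], "hand": 1},
  {"translation": [0.99, 0.3, -0.83], "turn": [0, 0, 0], "hand": 1},
])

```text
t: 8.95
ee_pos: [0.6002, 0.1139, 0.2157]
eef_rot: [[-0.002, 1.0, -0.002], [0.767, 0.0, -0.641], [-0.641, -0.003, -0.767]]
ft_force: [-0.6, -0.3, -0.0]
gripper_width: 0.999
grasp_force: 0.0
```

Call:
arm_command([
  {"translation": [0.25, 0.07, -0.2], "turn": [0, 0, 0], "hand": 1},
  {"translation": [0.5, 0.14, -0.4], "turn": [0, 0, 0], "hand": 1},
  {"translation": [0.75, 0.21, -0.6], "turn": [0, 0, 0], "hand": 1},
  {"translation": [0.98, 0.28, -0.65], "turn": [0, 0, 0], "hand": 1},
  {"translation": [0.98, 0.28, -0.65], "turn": [0, 0, 0], "hand": 1},
  {"translation": [0.98, 0.28, -0.65], "turn": [0, 0, 0], "hand": 1},
])

```text
t: 9.45
ee_pos: [0.628, 0.2305, 0.2018]
eef_rot: [[-0.005, 1.0, -0.002], [0.766, 0.003, -0.642], [-0.642, -0.004, -0.766]]
ft_force: [-0.4, -0.2, 0.3]
gripper_width: 1.002
grasp_force: 0.0
```

Run:
```python
from h import *
s=readout.sense();print(s["ee_pos"],s["eef_rot"][:,1])
rel((.634,.1985+.0641,.0297+.0766),tilt(40));rel((.634,.1985,.0297),tilt(40))
```

```text
[0.628  0.2305 0.2018] [ 1.      0.0026 -0.0045]
rel t [0.8597 0.065  0.5254] turn [-0.0008 -0.0002  0.0023] t 9.45
rel t [0.8606 0.0667 1.5242] turn [-0.0008 -0.0002  0.0023] t 9.45
```

Call:
arm_command([
  {"translation": [0.3, 0.03, 0.18], "turn": [0, 0, 0], "hand": 1},
  {"translation": [0.6, 0.06, 0.36], "turn": [0, 0, 0.002], "hand": 1},
  {"translation": [0.86, 0.06, 0.52], "turn": [0, 0, 0.002], "hand": 1},
  {"translation": [0.86, 0.06, 0.75], "turn": [0, 0, 0.002], "hand": 1},
  {"translation": [0.86, 0.06, 1], "turn": [0, 0, 0.002], "hand": 1},
  {"translation": [0.86, 0.06, 1], "turn": [0, 0, 0.002], "hand": 1},
  {"translation": [0.86, 0.06, 1], "turn": [0, 0, 0.002], "hand": 1},
])

```text
t: 10.03
ee_pos: [0.6338, 0.2303, 0.072]
eef_rot: [[0.002, 1.0, -0.003], [0.767, -0.004, -0.642], [-0.642, -0.001, -0.767]]
ft_force: [-0.3, 0.3, 0.8]
gripper_width: 0.997
grasp_force: 0.0
```

Run:
```python
from h import *
s=readout.sense();print(s["ee_pos"],s["ft_force"]);rel((.634,.1985,.0297),tilt(40))
```

```text
[0.6338 0.2303 0.072 ] [-0.3104  0.2962  0.7811]
rel t [0.0282 0.0037 0.5286] turn [-0.0015 -0.0004 -0.0012] t 10.0333
```

Call:
arm_command([
  {"translation": [0.03, 0, 0.25], "turn": [0, 0, 0], "hand": 1},
  {"translation": [0.03, 0, 0.5], "turn": [0, 0, 0], "hand": 1},
  {"translation": [0.03, 0, 0.53], "turn": [0, 0, 0], "hand": 1},
  {"translation": [0.03, 0, 0.53], "turn": [0, 0, 0], "hand": 0.9},
  {"translation": [0.03, 0, 0.53], "turn": [0, 0, 0], "hand": 0},
  {"translation": [0.03, 0, 0.53], "turn": [0, 0, 0], "hand": 0},
  {"translation": [0.03, 0, 0.53], "turn": [0, 0, 0], "hand": 0},
  {"translation": [0.03, 0, 0.53], "turn": [0, 0, 0], "hand": 0},
  {"translation": [0.03, 0, 0.53], "turn": [0, 0, 0], "hand": 0},
  {"translation": [0.03, 0, 0.53], "turn": [0, 0, 0], "hand": 0},
])

```text
t: 10.87
ee_pos: [0.6348, 0.2033, 0.0345]
eef_rot: [[0.004, 1.0, 0.001], [0.768, -0.003, -0.641], [-0.641, 0.004, -0.768]]
ft_force: [-4.8, 1.1, 4.8]
gripper_width: 0.692
grasp_force: 63.8
```

Call:
arm_command([
  {"translation": [-0.2, 0, -0.24], "turn": [0, 0, 0], "hand": 0},
  {"translation": [-0.4, 0, -0.48], "turn": [0, 0, 0], "hand": 0},
  {"translation": [-0.6, 0, -0.72], "turn": [0, 0, 0], "hand": 0},
  {"translation": [-0.73, 0, -0.87], "turn": [0, 0, 0], "hand": 0},
  {"translation": [-0.73, 0, -0.87], "turn": [0, 0, 0], "hand": 0},
])

```text
t: 11.28
ee_pos: [0.6393, 0.2041, 0.1534]
eef_rot: [[0.011, 1.0, 0.014], [0.772, 0.001, -0.636], [-0.636, 0.017, -0.772]]
ft_force: [0.5, 0.6, -0.6]
gripper_width: 0.694
grasp_force: 64.7
```

Call:
arm_command([
  {"translation": [-0.2, -0.2, 0.16], "turn": [0, 0, 0], "hand": 0},
  {"translation": [-0.4, -0.35, 0.32], "turn": [0, 0, 0], "hand": 0},
  {"translation": [-0.6, -0.5, 0.48], "turn": [0, 0, 0], "hand": 0},
  {"translation": [-0.8, -0.63, 0.65], "turn": [0, 0, 0], "hand": 0},
  {"translation": [-0.9, -0.63, 0.75], "turn": [0, 0, 0], "hand": 0},
  {"translation": [-0.9, -0.63, 0.75], "turn": [0, 0, 0], "hand": 0},
  {"translation": [-0.9, -0.63, 0.75], "turn": [0, 0, 0], "hand": 0},
])

```text
t: 11.87
ee_pos: [0.5722, 0.0843, 0.144]
eef_rot: [[0.004, 1.0, 0.002], [0.769, -0.001, -0.639], [-0.639, 0.004, -0.769]]
ft_force: [-0.5, -0.0, -1.8]
gripper_width: 0.69
grasp_force: 64.8
```

Run:
```python
from h import *
s=readout.sense();print(s["ee_pos"],s["eef_rot"],s["ft_force"],s["t"]);rel((.572,.068,.1475),tilt(40))
g=grab("wrist");np.savez("w5.npz",K=g["K"],pose=g["pose"],f=g["frame"])
im=np.clip(g["frame"][:,:,::-1]*1.5,0,255).astype(np.uint8)
hsv=cv2.cvtColor(im,cv2.COLOR_BGR2HSV)
m=((hsv[...,1]>110)&(hsv[...,0]<30)&(hsv[...,0]>8)).astype(np.uint8);m[:190]=0;m[320:]=0;m[:,:190]=0;m[:,330:]=0
cs,_=cv2.findContours(m,cv2.RETR_EXTERNAL,cv2.CHAIN_APPROX_NONE);c=max(cs,key=cv2.contourArea);h=cv2.convexHull(c);print(cv2.fitEllipse(h),cv2.boundingRect(h))
Y=s["ee_pos"][1]+.007+.02
P=[]
for p in h:
    o,d=ray(g,p[0]);P.append(o+d*(Y-o[1])/d[1])
P=np.array(P);print("hole x",P[:,0].min(),P[:,0].max(),P[:,0].mean(),"z",P[:,2].min(),P[:,2].max())
```

```text
[0.5722 0.0843 0.144 ] [[ 0.0038  1.      0.0023]
 [ 0.7693 -0.0015 -0.6389]
 [-0.6389  0.0042 -0.7693]] [-0.4677 -0.0165 -1.7826] 11.8667
rel t [-0.1481 -0.002   0.0774] turn [ 0.0011 -0.0024 -0.0018] t 11.8667
((252.6759490966797, 258.8785705566406), (68.36426544189453, 71.92027282714844), 87.88922119140625) (217, 225, 72, 69)
hole x 0.5570678751339254 0.5895303263598107 0.5736359102627827 z 0.14059387223061118 0.173526313579061
```

Call:
arm_command([
  {"translation": [-0.027, -0.01, -0.032], "turn": [0, 0, 0], "hand": 0},
  {"translation": [-0.1, -0.01, 0.03], "turn": [0, 0, 0], "hand": 0},
  {"translation": [-0.18, -0.01, 0.1], "turn": [0, 0, 0], "hand": 0},
  {"translation": [-0.26, -0.01, 0.16], "turn": [0, 0, 0], "hand": 0},
  {"translation": [-0.34, -0.01, 0.23], "turn": [0, 0, 0], "hand": 0},
  {"translation": [-0.41, -0.01, 0.29], "turn": [0, 0, 0], "hand": 0},
  {"translation": [-0.49, -0.01, 0.352], "turn": [0, 0, 0], "hand": 0},
  {"translation": [-0.49, -0.01, 0.352], "turn": [0, 0, 0], "hand": 0},
])

```text
t: 12.58
ee_pos: [0.5704, 0.0219, 0.1488]
eef_rot: [[0.005, 1.0, 0.001], [0.768, -0.003, -0.641], [-0.641, 0.003, -0.768]]
ft_force: [-0.0, -0.0, -1.2]
gripper_width: 0.691
grasp_force: 64.8
```

Call:
arm_command([
  {"translation": [-0.08, 0.01, 0.064], "turn": [0, 0, 0], "hand": 0},
  {"translation": [-0.16, 0.01, 0.13], "turn": [0, 0, 0], "hand": 0},
  {"translation": [-0.24, 0.01, 0.2], "turn": [0, 0, 0], "hand": 0},
  {"translation": [-0.29, 0.01, 0.245], "turn": [0, 0, 0], "hand": 0},
  {"translation": [-0.29, 0.01, 0.245], "turn": [0, 0, 0], "hand": 0},
])

```text
t: 13.0
ee_pos: [0.5715, -0.0154, 0.1484]
eef_rot: [[0.004, 1.0, 0.001], [0.768, -0.002, -0.64], [-0.64, 0.003, -0.768]]
ft_force: [-0.1, 0.2, -0.7]
gripper_width: 0.689
grasp_force: 64.8
```

Call:
arm_command([
  {"translation": [-0.03, 0, 0.025], "turn": [0, 0, 0], "hand": 0},
  {"translation": [-0.046, 0, 0.038], "turn": [0, 0, 0], "hand": 0},
  {"translation": [-0.046, 0, 0.038], "turn": [0, 0, 0], "hand": 0},
])

```text
t: 13.25
ee_pos: [0.5719, -0.0199, 0.1485]
eef_rot: [[0.003, 1.0, 0.003], [0.769, -0.001, -0.64], [-0.64, 0.004, -0.769]]
ft_force: [-0.6, 0.0, -1.1]
gripper_width: 0.692
grasp_force: 64.8
```

Call:
arm_command([
  {"translation": [-0.03, 0, 0.025], "turn": [0, 0, 0], "hand": 0},
  {"translation": [-0.046, 0, 0.038], "turn": [0, 0, 0], "hand": 0},
  {"translation": [-0.062, 0, 0.05], "turn": [0, 0, 0], "hand": 0},
  {"translation": [-0.062, 0, 0.05], "turn": [0, 0, 0], "hand": 0},
])

```text
t: 13.58
ee_pos: [0.5723, -0.0227, 0.1483]
eef_rot: [[0.005, 1.0, 0.005], [0.775, -0.0, -0.632], [-0.632, 0.007, -0.775]]
ft_force: [-2.6, 16.6, 3.0]
gripper_width: 0.691
grasp_force: 66.0
```

Call:
arm_command([
  {"translation": [0.035, 0, 0.01], "turn": [0, 0, 0], "hand": 0},
  {"translation": [0.04, 0, 0.01], "turn": [0, 0, 0], "hand": 0},
  {"translation": [0.04, 0, 0.01], "turn": [0, 0, 0], "hand": 1},
  {"translation": [0.04, 0, 0.01], "turn": [0, 0, 0], "hand": 1},
  {"translation": [0.04, 0, 0.01], "turn": [0, 0, 0], "hand": 1},
  {"translation": [0.04, 0, 0.01], "turn": [0, 0, 0], "hand": 1},
  {"translation": [0.04, 0, 0.01], "turn": [0, 0, 0], "hand": 1},
])

```text
t: 14.17
ee_pos: [0.5718, -0.0256, 0.1453]
eef_rot: [[0.003, 1.0, 0.002], [0.768, -0.001, -0.64], [-0.64, 0.004, -0.768]]
ft_force: [-0.2, 0.0, -0.2]
gripper_width: 1.001
grasp_force: 0.0
```

Call:
arm_command([
  {"translation": [0, 0, -0.2], "turn": [0, 0, 0], "hand": 1},
  {"translation": [0, 0, -0.5], "turn": [0, 0, 0], "hand": 1},
  {"translation": [0, 0, -0.9], "turn": [0, 0, 0], "hand": 1},
  {"translation": [0, 0, -1], "turn": [0, 0, 0], "hand": 1},
  {"translation": [0, 0, -1], "turn": [0, 0, 0], "hand": 1},
])

```text
t: 14.58
ee_pos: [0.5741, 0.0405, 0.2258]
eef_rot: [[0.006, 1.0, 0.01], [0.77, 0.002, -0.639], [-0.639, 0.011, -0.769]]
ft_force: [0.2, -1.0, -0.2]
gripper_width: 1.002
grasp_force: 0.0
```

Run:
```python
from h import *
s=readout.sense();print(s["ee_pos"],s["t"])
g=grab("wrist");S=grab("scene");np.savez("w6.npz",K=g["K"],pose=g["pose"])
cv2.imwrite("pics/w6.png",np.clip(np.vstack([cv2.resize(g["frame"][60:260,150:350,::-1],(600,400),interpolation=cv2.INTER_CUBIC),cv2.resize(S["frame"][165:214,200:350,::-1],(600,196),interpolation=cv2.INTER_CUBIC)])*1.5,0,255).astype(np.uint8))
rel((.4365,.1985+.0641,.0315+.0766),tilt(40))
```

```text
[0.5741 0.0405 0.2258] 14.5833
rel t [ 2.4449 -1.3544 -0.565 ] turn [ 0.0011 -0.0018 -0.0013] t 14.6833
```

View pics/w6.png

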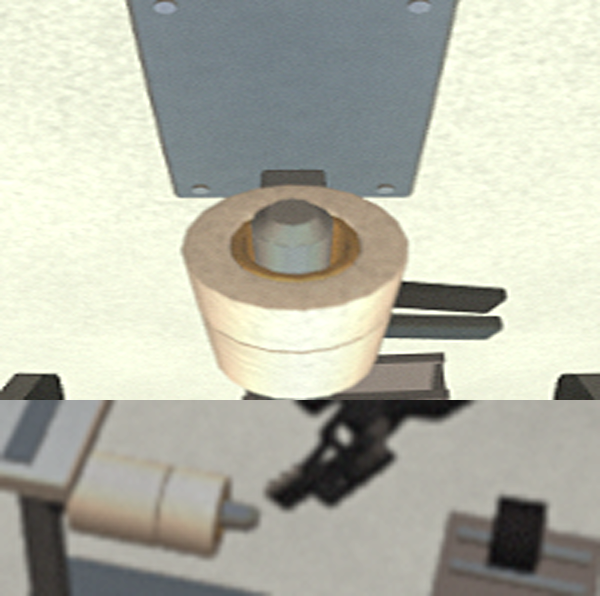

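Both rolls sit flush, with only a thin seam between them, and the rod's end stands out at wrist pixel (248,166). On to the cap.

Call:
arm_command([
  {"translation": [0.25, -0.14, -0.15], "turn": [0, 0, 0], "hand": 1},
  {"translation": [0.5, -0.28, -0.3], "turn": [0, 0, 0], "hand": 1},
  {"translation": [0.75, -0.42, -0.45], "turn": [0, 0, 0], "hand": 1},
  {"translation": [0.99, -0.55, -0.6], "turn": [0, 0, 0], "hand": 1},
])

```text
t: 15.02
ee_pos: [0.5146, 0.1522, 0.2018]
eef_rot: [[0.002, 1.0, -0.003], [0.767, -0.003, -0.642], [-0.642, -0.001, -0.767]]
ft_force: [0.6, -0.5, -0.9]
gripper_width: 1.0
grasp_force: 0.0
```

Call:
arm_command([
  {"translation": [0.25, -0.2, -0.1], "turn": [0, 0, 0], "hand": 1},
  {"translation": [0.5, -0.4, -0.2], "turn": [0, 0, 0], "hand": 1},
  {"translation": [0.75, -0.6, -0.2], "turn": [0, 0, 0], "hand": 1},
  {"translation": [0.99, -0.75, -0.2], "turn": [0, 0, 0], "hand": 1},
  {"translation": [0.99, -0.75, -0.2], "turn": [0, 0, 0], "hand": 1},
  {"translation": [0.99, -0.75, -0.2], "turn": [0, 0, 0], "hand": 1},
])

```text
t: 15.52
ee_pos: [0.44, 0.2405, 0.1535]
eef_rot: [[-0.001, 1.0, -0.001], [0.766, 0.0, -0.643], [-0.643, -0.001, -0.766]]
ft_force: [0.1, 0.4, -0.0]
gripper_width: 1.002
grasp_force: 0.0
```

Run:
```python
from h import *
z=np.load("w6.npz");g=dict(K=z["K"],pose=z["pose"],fish=True);print("tip",plane(g,(247.7,166),.16))
s=readout.sense();print(s["ee_pos"],s["joint_pos"])
rel((.4365,.1985,.0315),tilt(40))
```

```text
tip [0.5726 0.0292 0.16  ]
[0.44   0.2405 0.1535] [ 0.6679  0.3682  1.7259 -0.5294  1.534   0.821 ]
rel t [ 0.463  -0.0337  1.2041] turn [-0.0004  0.0004  0.0006] t 15.5167
```

Call:
arm_command([
  {"translation": [0.3, -0.03, 0.1], "turn": [0, 0, 0], "hand": 1},
  {"translation": [0.46, -0.03, 0.3], "turn": [0, 0, 0], "hand": 1},
  {"translation": [0.46, -0.03, 0.6], "turn": [0, 0, 0], "hand": 1},
  {"translation": [0.46, -0.03, 0.9], "turn": [0, 0, 0], "hand": 1},
  {"translation": [0.46, -0.03, 0.95], "turn": [0, 0, 0], "hand": 1},
  {"translation": [0.46, -0.03, 0.95], "turn": [0, 0, 0], "hand": 1},
  {"translation": [0.46, -0.03, 0.95], "turn": [0, 0, 0], "hand": 1},
])

```text
t: 16.1
ee_pos: [0.4404, 0.2161, 0.0546]
eef_rot: [[0.005, 1.0, 0.002], [0.769, -0.002, -0.64], [-0.64, 0.005, -0.769]]
ft_force: [0.4, -0.2, 0.6]
gripper_width: 0.998
grasp_force: 0.0
```

Run:
```python
from h import *
s=readout.sense();print(s["ee_pos"],s["ft_force"]);rel((.4365,.1985,.0305),tilt(40))
```

```text
[0.4404 0.2161 0.0546] [ 0.3912 -0.2305  0.6362]
rel t [ 0.0183 -0.0394  0.2978] turn [ 0.001  -0.0018 -0.0023] t 16.1
```

Call:
arm_command([
  {"translation": [0.02, -0.04, 0.2], "turn": [0, 0, -0.002], "hand": 1},
  {"translation": [0.02, -0.04, 0.3], "turn": [0, 0, -0.002], "hand": 1},
  {"translation": [0.02, -0.04, 0.3], "turn": [0, 0, -0.002], "hand": 0.9},
  {"translation": [0.02, -0.04, 0.3], "turn": [0, 0, -0.002], "hand": 0},
  {"translation": [0.02, -0.04, 0.3], "turn": [0, 0, -0.002], "hand": 0},
  {"translation": [0.02, -0.04, 0.3], "turn": [0, 0, -0.002], "hand": 0},
  {"translation": [0.02, -0.04, 0.3], "turn": [0, 0, -0.002], "hand": 0},
  {"translation": [0.02, -0.04, 0.3], "turn": [0, 0, -0.002], "hand": 0},
  {"translation": [0.02, -0.04, 0.3], "turn": [0, 0, -0.002], "hand": 0},
  {"translation": [0.02, -0.04, 0.3], "turn": [0, 0, -0.002], "hand": 0},
])

```text
t: 16.93
ee_pos: [0.4346, 0.1994, 0.0313]
eef_rot: [[-0.0, 1.0, 0.0], [0.767, 0.0, -0.641], [-0.641, -0.0, -0.767]]
ft_force: [-5.6, 1.2, 5.6]
gripper_width: 0.694
grasp_force: 63.6
```

Call:
arm_command([
  {"translation": [-0.2, 0, -0.24], "turn": [0, 0, 0], "hand": 0},
  {"translation": [-0.4, 0, -0.48], "turn": [0, 0, 0], "hand": 0},
  {"translation": [-0.6, 0, -0.72], "turn": [0, 0, 0], "hand": 0},
  {"translation": [-0.73, 0, -0.87], "turn": [0, 0, 0], "hand": 0},
  {"translation": [-0.73, 0, -0.87], "turn": [0, 0, 0], "hand": 0},
])

```text
t: 17.35
ee_pos: [0.4392, 0.2014, 0.149]
eef_rot: [[0.005, 1.0, 0.012], [0.772, 0.004, -0.635], [-0.635, 0.012, -0.772]]
ft_force: [0.2, 0.1, -1.8]
gripper_width: 0.693
grasp_force: 64.9
```

Call:
arm_command([
  {"translation": [-0.05, 0.25, 0.04], "turn": [0, 0, 0], "hand": 0},
  {"translation": [-0.1, 0.5, 0.08], "turn": [0, 0, 0], "hand": 0},
  {"translation": [-0.2, 0.75, 0.16], "turn": [0, 0, 0], "hand": 0},
  {"translation": [-0.3, 1, 0.24], "turn": [0, 0, 0], "hand": 0},
  {"translation": [-0.3, 1, 0.24], "turn": [0, 0, 0], "hand": 0},
])

```text
t: 17.77
ee_pos: [0.5397, 0.1589, 0.1443]
eef_rot: [[0.003, 1.0, 0.005], [0.769, 0.001, -0.639], [-0.639, 0.006, -0.769]]
ft_force: [0.5, -0.0, -0.0]
gripper_width: 0.692
grasp_force: 65.0
```

Run:
```python
from h import *
s=readout.sense();print(s["ee_pos"]);rel((.571,.075,.1448),tilt(40))
```

```text
[0.5397 0.1589 0.1443]
rel t [-0.6472  0.3119  0.5345] turn [ 0.0025 -0.0021 -0.0013] t 17.7667
```

Call:
arm_command([
  {"translation": [-0.2, 0.15, 0.16], "turn": [0, 0, 0], "hand": 0},
  {"translation": [-0.4, 0.3, 0.33], "turn": [0, 0, 0], "hand": 0},
  {"translation": [-0.65, 0.3, 0.54], "turn": [0, 0, 0], "hand": 0},
  {"translation": [-0.65, 0.3, 0.54], "turn": [0, 0, 0], "hand": 0},
  {"translation": [-0.65, 0.3, 0.54], "turn": [0, 0, 0], "hand": 0},
  {"translation": [-0.65, 0.3, 0.54], "turn": [0, 0, 0], "hand": 0},
])

```text
t: 18.27
ee_pos: [0.5652, 0.0765, 0.1435]
eef_rot: [[-0.001, 1.0, 0.002], [0.769, 0.002, -0.639], [-0.639, 0.001, -0.769]]
ft_force: [-0.2, 0.3, -0.6]
gripper_width: 0.692
grasp_force: 65.1
```

Run:
```python
from h import *
s=readout.sense();print(s["ee_pos"],s["ft_force"]);rel((.571,.065,.1448),tilt(40))
g=grab("wrist");np.savez("w7.npz",K=g["K"],pose=g["pose"],f=g["frame"])
f=g["frame"].astype(int).sum(2);Y=s["ee_pos"][1]+.0125+.02
m=(f<150).astype(np.uint8);
def py(p):
    o,d=ray(g,p);return o+d*(Y-o[1])/d[1]
# cap outline: dark run boundaries per column/row near (252,258)
for r in(215,225,235,245):print(r,"".join("#" if v<110 else ("+" if v<200 else ".") for v in f[r,160:345:2]))
print([int(v) for v in f[190:300:3,252]])
```

```text
[0.5652 0.0765 0.1435] [-0.1761  0.3263 -0.5774]
rel t [-0.0967  0.058   0.0637] turn [ 0.0009 -0.0022  0.0007] t 18.2667
215 ..........................+########################################+.........................
225 .....................#+####++########++++++++++++++++++++#########+#+####....................
235 ..................#+++#+#######++++++++++++++++++++++++++++++++#############.................
245 ...........+++++##+########+++++++++++++++++++++++++++++++++++++++############+++++..........
[284, 277, 275, 290, 56, 85, 77, 73, 82, 73, 87, 171, 163, 165, 178, 165, 160, 171, 166, 163, 157, 156, 167, 170, 159, 171, 165, 160, 162, 159, 161, 158, 161, 162, 163, 152, 158]
```

Run:
```python
from h import *
z=np.load("w7.npz");g=dict(K=z["K"],pose=z["pose"],fish=True);f=z["f"].astype(int).sum(2)
r0=next(r for r in range(190,215) if f[r,252]<180);print(r0)
for Y in(.105,.109,.113):
    o,d=ray(g,(252.7,r0-.5));P=o+d*(Y-o[1])/d[1];print(Y,P,"centre z",P[2]+.03)
    for c in((212,294),):
        a=[]
        for u in c:
            o,d=ray(g,(u,215));a.append((o+d*(Y-o[1])/d[1]))
        print(a[0],a[1],"mid x",(a[0][0]+a[1][0])/2)
```

```text
201
0.105 [0.5662 0.105  0.1275] centre z 0.15752194513970152
[0.5465 0.105  0.1356] [0.5862 0.105  0.1356] mid x 0.5663577937956359
0.109 [0.5662 0.109  0.1298] centre z 0.15976069508662846
[0.5471 0.109  0.1376] [0.5855 0.109  0.1376] mid x 0.56633453378452
0.113 [0.5662 0.113  0.132 ] centre z 0.16199944503355543
[0.5477 0.113  0.1396] [0.5849 0.113  0.1395] mid x 0.5663112737734042
```

Call:
arm_command([
  {"translation": [-0.05, 0.058, 0.03], "turn": [0, 0, 0], "hand": 0},
  {"translation": [-0.09, 0.058, 0.06], "turn": [0, 0, 0], "hand": 0},
  {"translation": [-0.09, 0.058, 0.06], "turn": [0, 0, 0], "hand": 0},
  {"translation": [-0.09, 0.058, 0.06], "turn": [0, 0, 0], "hand": 0},
  {"translation": [-0.09, 0.058, 0.06], "turn": [0, 0, 0], "hand": 0},
])

```text
t: 18.73
ee_pos: [0.5714, 0.0655, 0.1453]
eef_rot: [[-0.001, 1.0, 0.003], [0.769, 0.003, -0.64], [-0.64, 0.001, -0.769]]
ft_force: [0.5, 0.0, -1.5]
gripper_width: 0.693
grasp_force: 65.1
```

Run:
```python
from h import *
s=readout.sense();print(s["ee_pos"],s["ft_force"]);rel((.571,.035,.1448),tilt(40))
```

```text
[0.5714 0.0655 0.1453] [ 0.4534  0.0336 -1.4581]
rel t [-0.2314 -0.0053  0.1992] turn [ 0.0013 -0.0019  0.0006] t 18.7333
```

Call:
arm_command([
  {"translation": [-0.06, 0, 0.05], "turn": [0, 0, 0], "hand": 0},
  {"translation": [-0.12, 0, 0.1], "turn": [0, 0, 0], "hand": 0},
  {"translation": [-0.18, 0, 0.15], "turn": [0, 0, 0], "hand": 0},
  {"translation": [-0.23, 0, 0.2], "turn": [0, 0, 0], "hand": 0},
  {"translation": [-0.26, 0, 0.22], "turn": [0, 0, 0], "hand": 0},
  {"translation": [-0.26, 0, 0.22], "turn": [0, 0, 0], "hand": 0},
])

```text
t: 19.23
ee_pos: [0.5713, 0.03, 0.1451]
eef_rot: [[-0.0, 1.0, 0.001], [0.768, 0.001, -0.64], [-0.64, 0.001, -0.768]]
ft_force: [-0.8, 0.5, -1.6]
gripper_width: 0.697
grasp_force: 65.2
```

Call:
arm_command([
  {"translation": [-0.03, 0, 0.025], "turn": [0, 0, 0], "hand": 0},
  {"translation": [-0.054, 0, 0.045], "turn": [0, 0, 0], "hand": 0},
  {"translation": [-0.054, 0, 0.045], "turn": [0, 0, 0], "hand": 0},
])

```text
t: 19.48
ee_pos: [0.5716, 0.0238, 0.1451]
eef_rot: [[-0.001, 1.0, 0.002], [0.768, 0.002, -0.64], [-0.64, 0.001, -0.768]]
ft_force: [-0.5, -0.7, -0.8]
gripper_width: 0.7
grasp_force: 65.2
```

Call:
arm_command([
  {"translation": [-0.03, 0, 0.025], "turn": [0, 0, 0], "hand": 0},
  {"translation": [-0.054, 0, 0.045], "turn": [0, 0, 0], "hand": 0},
  {"translation": [-0.07, 0, 0.058], "turn": [0, 0, 0], "hand": 0},
  {"translation": [-0.07, 0, 0.058], "turn": [0, 0, 0], "hand": 0},
])

```text
t: 19.82
ee_pos: [0.5716, 0.0147, 0.1451]
eef_rot: [[-0.001, 1.0, 0.002], [0.768, 0.002, -0.64], [-0.64, 0.001, -0.768]]
ft_force: [-0.3, -0.4, -0.7]
gripper_width: 0.695
grasp_force: 65.1
```

Call:
arm_command([
  {"translation": [-0.02, 0, 0.017], "turn": [0, 0, 0], "hand": 0},
  {"translation": [-0.03, 0, 0.025], "turn": [0, 0, 0], "hand": 0},
  {"translation": [-0.03, 0, 0.025], "turn": [0, 0, 0], "hand": 0},
])

```text
t: 20.07
ee_pos: [0.5716, 0.0111, 0.1451]
eef_rot: [[-0.001, 1.0, 0.003], [0.769, 0.002, -0.64], [-0.64, 0.001, -0.769]]
ft_force: [0.7, -0.8, -0.9]
gripper_width: 0.692
grasp_force: 65.2
```

Call:
arm_command([
  {"translation": [-0.03, 0, 0.025], "turn": [0, 0, 0], "hand": 0},
  {"translation": [-0.046, 0, 0.038], "turn": [0, 0, 0], "hand": 0},
  {"translation": [-0.06, 0, 0.05], "turn": [0, 0, 0], "hand": 0},
  {"translation": [-0.06, 0, 0.05], "turn": [0, 0, 0], "hand": 0},
])

```text
t: 20.4
ee_pos: [0.5724, 0.0106, 0.1447]
eef_rot: [[0.001, 1.0, 0.006], [0.777, 0.003, -0.629], [-0.629, 0.006, -0.777]]
ft_force: [-3.9, 23.0, 3.7]
gripper_width: 0.692
grasp_force: 66.6
```

Call:
arm_command([
  {"translation": [0.03, 0, 0], "turn": [0, 0, 0], "hand": 0},
  {"translation": [0.03, 0, 0], "turn": [0, 0, 0], "hand": 0},
  {"translation": [0.03, 0, 0], "turn": [0, 0, 0], "hand": 1},
  {"translation": [0.03, 0, 0], "turn": [0, 0, 0], "hand": 1},
  {"translation": [0.03, 0, 0], "turn": [0, 0, 0], "hand": 1},
  {"translation": [0.03, 0, 0], "turn": [0, 0, 0], "hand": 1},
  {"translation": [0.03, 0, 0], "turn": [0, 0, 0], "hand": 1},
])

```text
t: 20.98
ee_pos: [0.5715, 0.0051, 0.143]
eef_rot: [[-0.001, 1.0, 0.002], [0.768, 0.002, -0.64], [-0.64, 0.001, -0.768]]
ft_force: [0.2, -0.9, -0.0]
gripper_width: 1.003
grasp_force: 0.0
```

Call:
arm_command([
  {"translation": [0, 0, -0.2], "turn": [0, 0, 0], "hand": 1},
  {"translation": [0, 0, -0.5], "turn": [0, 0, 0], "hand": 1},
  {"translation": [0, 0, -0.9], "turn": [0, 0, 0], "hand": 1},
  {"translation": [0, 0, -1], "turn": [0, 0, 0], "hand": 1},
  {"translation": [0, 0, -1], "turn": [0, 0, 0], "hand": 1},
  {"translation": [0, 0, -1], "turn": [0, 0, 0], "hand": 1},
])

```text
t: 21.48
ee_pos: [0.5715, 0.0696, 0.2199]
eef_rot: [[-0.001, 1.0, 0.003], [0.769, 0.003, -0.64], [-0.64, 0.002, -0.769]]
ft_force: [-0.9, -0.3, -0.0]
gripper_width: 1.0
grasp_force: 0.0
```

Run:
```python
from h import *
s=readout.sense();print(s["ee_pos"],s["t"],s["ft_force"])
g=grab("wrist");S=grab("scene")
cv2.imwrite("pics/w8.png",np.clip(np.vstack([cv2.resize(g["frame"][60:260,150:350,::-1],(600,400),interpolation=cv2.INTER_CUBIC),cv2.resize(S["frame"][165:214,200:350,::-1],(600,196),interpolation=cv2.INTER_CUBIC)])*1.7,0,255).astype(np.uint8))
```

```text
[0.5715 0.0696 0.2199] 21.4833 [-0.8639 -0.3316 -0.0136]
```

View pics/w8.png

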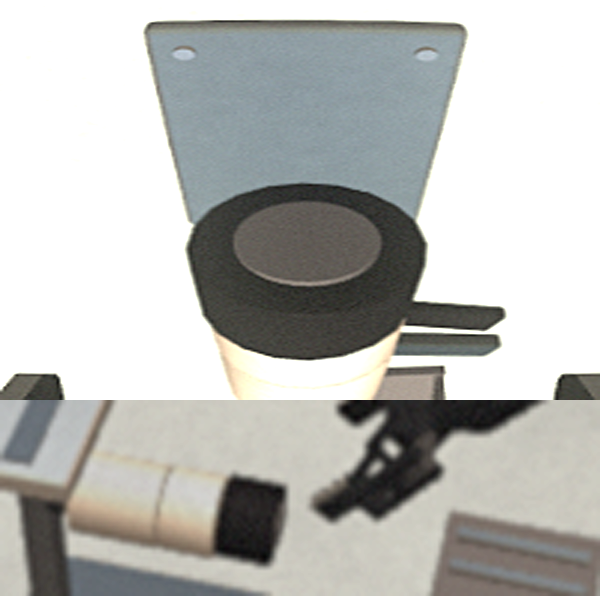

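The rolls and cap sit flush and aligned on the rod, the gripper is clear, and 21.5 s have been used. Handing in.

```bash
python3 -c "
from rig import env
print(env.sign_off())"
```

```text
the job is handed in; nothing more can be done
None
```

The job is handed in at about 21.5 s with no verdict returned: the last pictures show the wide roll, narrow roll and end cap flush on the rod in that order, each pressed home to 17–23 N and let go, and the gripper clear of everything.

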